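# Register a seed-counting plate against its pin, stop screw and clamp

### The job

Square up the white seed-counting plate on its dark steel locating stage: bring its V-notched corner to bear on the upright pin and push the opposite, cropped corner so that the plate turns about the pin until its long side comes to rest on the tip of the stop screw. Press it firmly home against pin and screw together for a moment, feeling for the contact and never so hard that the screw's setting would suffer, and only then swing the clamp lever by its black knob right round to its end stop, so that its sprung roller keeps the plate pressed on both. Leave the plate flat and the cups and tweezers beside the stage undisturbed.

Things in the scene. Friction and masses are not known exactly. Their poses are not given: they have to be found in the camera images.
- stage: Fixed flat dark steel stage, 345 x 235 mm, 10 mm thick (its top is at z = 10 mm). Origin: on the pin's axis, at worktop level. Axes: x along its long side from pin to clamp, y across from the tweezers' side to the cups' side, z up; the slab spans -72 to 273 mm in x, -90 to 145 mm in y.
- pin: Fixed upright steel pin on the stage, 12 mm diameter, 20 mm tall; origin on its axis at the stage's top. The plate's notch must bear on it.
- stop_block: Fixed steel block, 22 x 30 x 18 mm; origin under its centre, on the stage's top (stage x 75, y 113 mm). An adjustable rigid stop screw (axis 7 mm up, round tip 8 mm diameter) sticks out along stage -y; its tip is 29 mm, give or take 8 mm, from the block's centre: set anew each time and not measured, so feel for it. Over 12 N on it spoils the setting.
- plate: Loose white plastic plate with rows of grey wells, 138 x 96 x 12 mm, 0.3 to 0.55 kg, flat on the stage. Origin: where the pin's axis comes when the notch is seated, at the underside. Own axes: sides at x = -16 and 122, y = -12 and 84 mm; z up. Home: origin on the pin, axes parallel to the stage's within 0.12 rad (set by the screw), long side y = 84 on the screw's tip.
- plate_notch (a point): Mouth of the 60 degree V-notch cut in the plate's corner at -x, -y; it opens along the line from point plate_crop through the plate's origin. The point is 12 mm outward of the origin, 6 mm up. At the start the origin lies 10 to 23 mm from the pin, the plate turned clockwise from above by 0.28 to 0.52 rad from the stage's axes: it must turn anticlockwise.
- plate_crop (a point): Middle of the plate's cropped corner opposite the notch (face 22 mm wide, square to the line to the notch), 6 mm above the underside; plate x 116, y 75 mm. The short side x = 122 mm runs from there (y 65) to y -12 mm. Pushing that side near the crop, square to it, turns the plate and keeps the notch on the pin.
- clamp (a joint): Clamp lever's angle, rad: 0 open (pointing 60 degrees clockwise from stage +x); closes clockwise from above; 2.09 points square at the plate's short side, 2.20 is the end stop just past centre, where it stays. Stiff (0.07 N m). Its sprung roller nose (reach 104 mm, 12 mm travel) meets the plate in the last 0.4 rad and presses it with about 8 N towards pin and screw.
- clamp_knob (a point): Upright black knob on the lever, 12 mm diameter, on a circle of 50 mm radius round the hub; the point is on its axis, 36 mm above the stage; knob top 47 mm, lever top 14 mm above the stage. It may turn in a grip. Swinging it home takes about 5 N at the knob; in a start the lever stands at 0 to 0.35 rad.
- clamp_hub (a point): Axis of the clamp's hub at the stage's top, at stage x 222, y 30 mm. Hub 18 mm diameter, 21 mm tall.
- white_bean_cup: Bystander: red-lidded cup of white beans, 62 mm diameter, 74 mm tall, beside the stage's far long side; origin under its centre.
- dark_bean_cup: Bystander: red-lidded cup of dark beans, 62 mm diameter, 73 mm tall, near the other cup; origin under its centre.
- tweezers: Bystander: clear plastic tweezers, 128 mm long, 9 mm high, on the worktop by the stage's near side; origin under its centre.
Not all that is in view belongs to the job. What is shaped like the plate but pink is not meant.

How it is judged:
On the way, in this order (a step that is already met when the one before it is completed fails the run):
1. with the clamp still swung clear, the plate is pressed home: its notch bears on the pin (over 1.5 N) and its long side on the stop screw (over 2.5 N) for 0.25 s (contact force between plate and pin above 1.5 N and contact force between plate and stop_block above 2.5 N and value of joint clamp below 1.4 rad), for 0.25 s.
2. the clamp lever is swung over centre to its end stop (over 2.12 rad) (value of joint clamp above 2.12 rad), for 0.2 s.
At the end, for the whole second after the job is handed in: The clamp lever is over centre at its end stop (past 2.12 rad), the plate lies flat (within 0.03 rad) and at rest with its notch on the pin (its origin within 2.5 mm of the pin's axis), and the clamp keeps it pressed on both pin and stop screw (over 0.7 N each) (value of joint clamp above 2.12 rad and contact force between plate and pin above 0.7 N and contact force between plate and stop_block above 0.7 N and angle between plate's own z axis and vertical below 0.03 rad and horizontal distance between plate and pin below 0.0025 m and linear speed of plate below 0.01 m/s); the robot touches nothing.
It fails at once if the plate is pushed on the stop screw with more than 12 N (contact force between plate and stop_block above 12 N).
It fails at once if the stop screw or its block is struck by the arm or gripper (contact force between any of the fingers, the arm and stop_block above 5 N).
It fails at once if the plate is tipped up (angle between plate's own z axis and vertical above 0.15 rad).
It fails at once if a cup or the tweezers are moved more than 20 mm (distance of any of white_bean_cup, dark_bean_cup, tweezers from where it was at the start of the episode above 0.02 m).
It also fails if it takes over 72 s, if anything falls off the work surface, if the arm or the gripper's body presses on something with over 40 N, if the wrist force passes 120 N, or if a joint passes its speed limit or range.

### The arm

A 6-joint arm with a two-finger parallel gripper is mounted at the origin on a cart in front of the work surface, level with it; the furniture and walls round the work are solid. World frame = base frame: x ahead of the robot, y to its left, z up, the work surface at z = 0. Lengths are in m, angles in rad, forces in N, time in s.
With the tool pointing down it reaches from about 0.35 to 0.775 m from the base axis. Payload 5.5 kg.
Tool frame: the origin (TCP) lies at the very end of the fingers, on their centre line; the grasp point (between the pads) lies 19 mm behind it; z points along the fingers, y is the line along which they close (so a half turn about z gives the same grasp; the last joint's range is limited). The gripper opens to 85 mm and grips with 20 to 120 N. Pads are 22 mm wide; open, the fingers measure 114 mm over their backs; the gripper's body (76 mm by 85 mm) begins 54 mm behind the grasp point. The pads swing forward as they close: fully open they stand 13 mm farther back than shut.
Start: joints at [-0.14, 0.313, 0.046, 1.304, 0, 1.431], TCP at [0.575, -0, 0.231] pointing down, gripper open.
Joint ranges: [-2.76, 2.76], [-0.86, 1.69], [-1.03, 1.26], [-2.2, 2.34], [-1.47, 1.5], [-3.14, 3.14]. Speed limits (rad/s): [2.57, 2.57, 3.14, 3.14, 3.14, 3.14].

### API

Orientations are given as a unit quaternion [w, x, y, z].
In Python, from workcell import env, cams, ticket, spotter gives the robot as it stands.
- The arm moves only by the tool jog_arm, never from a script. Its argument "increments" is a list that holds one entry, the list of rows, each a list of 7 numbers: the shift along the tool's x, y, z in units of 0.25 m (1.0 is 0.25 m), then the turn, a rotation vector about the tool's x, y, z in units of 180 degrees (1.0 is 180 degrees), then the closure in counts, from 0 (fully open) to 255 (shut). A call has 1 to 20 rows; each row shifts and turns the commanded pose from where the row before left it, along the tool's axes as they then stand; what a row does not reach is not made up. A row lasts 1/10 s, in which the tool goes at most 50 mm and 8.59 degrees, less where a joint would pass 70% of its speed; a pose out of reach is approached as far as the arm can. A call with a number of a shift or a turn outside -1 to 1 is refused whole. A call with a gripper value outside its range is refused whole. The fingers move at their own pace and stop on an object; "force" is the grip in N (left out, the last holds). Time passes only in rows, so rows that do not move let the fingers close. It gives the time, the measured TCP pose, the force, the opening and the grip force at its end, in the units of the state.
- env.get_state(): the state, without advancing time (a new reading comes with each control period).
- cams.read_camera(name): name is "scene" or "side" or "wrist"; returns a dict with "pixels" (384x512x3 uint8, red, green, blue), "fx", "fy", "cx", "cy" (pixels), "xyz" and "attitude" of the camera in the world; the wrist camera has in their place "mount" (4x4, takes a point from camera to tool coordinates, whose origin is the TCP and whose axes are the flange's). Camera axes: x right, y down, z forward; pixel columns grow to the right and rows downward; lengths in m; the calibration is good to about 2 mm. The wrist camera is an equidistant fisheye: a pixel r from the principal point sees the ray r / f radians off the axis. A picture is of the moment at which its call begins: read the wrist's pose just before it. There is no depth.
- ticket.hand_in(): hands the job in; it is judged then, once.
Trained networks look in the newest picture that a camera, given by its name, has taken for a name from the list of things; names that differ only in an ending like _2 or _b are one class to them, and where a whole thing is asked for, a point or a joint stands for the part that bears it (a point fixed in the world has none). Each returns a list of dicts, best first, with "conf" (0 to 1); they miss things now and then, are a little off and sometimes report something else, mostly with a low value. They report only what shows in the picture. A call takes as long as a camera call. They do not tell look-alikes from the thing itself.
- spotter.find_in(target, camera): "uv" ([column, row] in pixels, amid what is visible of it).
- spotter.cut_out(target, camera): "region" (384x512 bool, what is visible of it) and "uv" ([column, row] in pixels, amid what is visible of it).
- spotter.landmark_of(target, camera): "uv" ([column, row] in pixels: a listed point, or the origin of a listed thing).
The state is a dict: "clock": time; "joint_pos": joint angles; "qvel": joint speeds; "tau": joint torques, N m; "tcp_pos": TCP position; "orientation": TCP orientation; "wrist_force": force on the tool from outside, world axes, zero at the start; "ft_torque": the same for the moment, N m; "finger_gap": finger opening in m; "grip_force": force on a finger pad.
Only numpy, scipy, OpenCV 4.12 (cv2) and the standard library are available. Lean on these libraries where they do the work, as an engineer would, in place of code of your own. Each camera call takes 0.05 s, during which the arm holds its last target. There are 200 camera calls.

## Working session

There is one attempt and no reset: what is moved stays moved. The work goes in short steps, Python scripts to look and compute and a tool call to move; the robot and the scene stay as the last step left them, time stands still between calls to the robot, and variables do not carry over. Pictures are saved under pics/ and viewed, at most 10 in all, crops included, and the job is handed in when it is done.

Besides the shell and the picture viewer there is one more tool, called after ">>>" in YAML: its name, and indented under it one key for each argument. jog_arm: Moves the arm, as the interface text tells. Shifts and turns lie within -1 to 1; 1 stands for 0.25 m of shift or 180 degrees of turn. Its arguments: {"type":"object","properties":{"increments":{"type":"array"},"force":{"type":"number"}},"required":["increments"]}

```bash
mkdir -p pics
cat > h.py <<'E'
import numpy as np, cv2
from scipy.spatial.transform import Rotation as R
from workcell import env,cams,ticket,spotter
def q2R(q): return R.from_quat([q[1],q[2],q[3],q[0]]).as_matrix()
def cam(name):
    s=env.get_state(); c=cams.read_camera(name); c['state']=s
    if name=='wrist':
        M=np.array(c['mount']); Rt=q2R(s['orientation'])
        c['R']=Rt@M[:3,:3]; c['t']=np.array(s['tcp_pos'])+Rt@M[:3,3]; c['fish']=True
    else:
        a=np.array(c['attitude']); c['R']=q2R(a) if a.size==4 else a.reshape(3,3); c['t']=np.array(c['xyz']); c['fish']=False
    return c
def ray(c,uv):
    x=(uv[0]-c['cx'])/c['fx']; y=(uv[1]-c['cy'])/c['fy']
    if c['fish']:
        r=np.hypot(x,y)+1e-12; d=np.array([np.sin(r)*x/r,np.sin(r)*y/r,np.cos(r)])
    else: d=np.array([x,y,1.]); d/=np.linalg.norm(d)
    return c['R']@d
def at_z(c,uv,z):
    d=ray(c,uv); return c['t']+d*(z-c['t'][2])/d[2]
def proj(c,p):
    q=c['R'].T@(np.array(p)-c['t'])
    if c['fish']:
        n=np.hypot(q[0],q[1])+1e-12; th=np.arctan2(n,q[2]); x,y=th*q[0]/n,th*q[1]/n
    else: x,y=q[0]/q[2],q[1]/q[2]
    return np.array([c['cx']+c['fx']*x,c['cy']+c['fy']*y])
E
cat > a.py <<'E'
from h import *
np.set_printoptions(precision=4,suppress=True)
ims=[]
Z=dict(pin=.01,stop_block=.01,plate=.01,plate_notch=.016,plate_crop=.016,clamp_knob=.046,clamp_hub=.01,white_bean_cup=0,dark_bean_cup=0,tweezers=0,stage=0)
print(env.get_state())
for n in ['scene','side','wrist']:
    c=cam(n); cv2.imwrite(f'pics/{n}0.png',c['pixels'][:,:,::-1]); print(n,c['t'],c['R'].ravel(),c['fx'],c['cx'],c['cy'])
    for k,z in Z.items():
        for d in spotter.landmark_of(k,n)[:3]:
            print(k,round(d['conf'],2),np.round(d['uv'],1),at_z(c,d['uv'],z)[:2])
a=cv2.imread('pics/scene0.png');b=cv2.imread('pics/wrist0.png')
cv2.imwrite('pics/ab.png',cv2.resize(np.vstack([a,b]),None,fx=.78,fy=.78))
E
python3 a.py
```

```text
{'clock': 0.0, 'joint_pos': array([-0.1396,  0.314 ,  0.045 ,  1.3036, -0.    ,  1.4312]), 'qvel': array([-0.0009,  0.0001, -0.0001, -0.0017, -0.0005,  0.0003]), 'tau': array([ -0.0029, -48.0629,  29.8531,   0.0195,  -0.0004,  -0.    ]), 'tcp_pos': array([0.5745, 0.0001, 0.2304]), 'orientation': array([-0.0007,  0.7071,  0.7071, -0.0006]), 'wrist_force': array([-0.0246, -0.1676, -0.3618]), 'ft_torque': array([ 0.0215, -0.0363, -0.0273]), 'grip_force': 0.0, 'finger_gap': 0.08547885744626611}
scene [0.1699 0.8852 0.5419] [-0.8706 -0.2537  0.4215 -0.4914  0.4081 -0.7694  0.0232 -0.877  -0.48  ] 439.7261967497574 256.7585707101517 190.65906203952645
pin 0.46 [273.9 210.4] [0.5559 0.095 ]
stop_block 0.59 [258.4 185.6] [0.6468 0.0067]
stop_block 0.23 [319.9 175.3] [ 0.5341 -0.1335]
plate 0.89 [279.8 208.7] [0.5476 0.0809]
plate 0.76 [258.4 287. ] [0.457  0.3456]
plate_notch 0.83 [277.7 209. ] [0.5469 0.0937]
plate_notch 0.76 [254.3 284.6] [0.4632 0.3499]
plate_notch 0.59 [317.9 232.3] [0.4296 0.1345]
plate_crop 0.69 [330.7 311. ] [0.321  0.3415]
plate_crop 0.58 [303.7 180. ] [ 0.5557 -0.07
[... 1393 characters left out ...]
188.51395609088837
pin 0.57 [229.1  80. ] [0.5521 0.1016]
stop_block 0.94 [306.8 152.1] [0.6484 0.0134]
stop_block 0.62 [225.   90.2] [0.5472 0.0892]
plate 0.81 [225.1  89.6] [0.5473 0.0899]
plate_notch 0.95 [225.7  79.2] [0.5485 0.1022]
plate_notch 0.21 [224.8  89.7] [0.5474 0.0895]
plate_crop 0.74 [230.4 202.6] [ 0.5525 -0.0509]
clamp_knob 0.56 [183.3 266.2] [ 0.4912 -0.1281]
clamp_hub 0.9 [222.6 247.3] [ 0.54   -0.1177]
clamp_hub 0.36 [181.6 267.2] [ 0.4793 -0.1517]
white_bean_cup 0.66 [369.5 128.3] [0.7356 0.046 ]
dark_bean_cup 0.61 [359.  179.7] [ 0.7257 -0.0244]
tweezers 0.86 [130.6  70.8] [0.4225 0.1221]
stage 0.63 [371.4 124.9] [0.7381 0.0507]
stage 0.59 [228.9  81.8] [0.5513 0.1002]
```

View pics/ab.png

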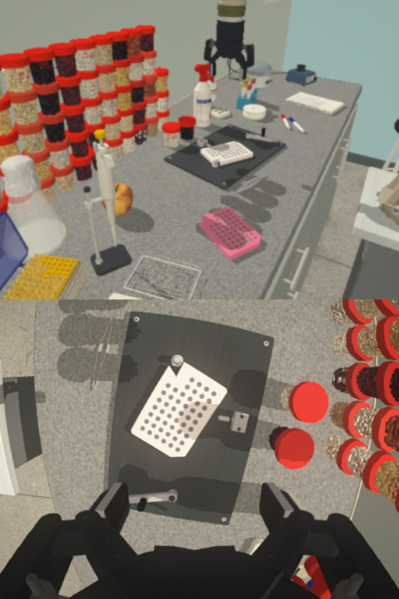

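```bash
cat > b.py <<'E'
from h import *
np.set_printoptions(precision=4,suppress=True)
from scipy.optimize import minimize
c=cam('wrist'); px=c['pixels']
m=np.zeros((384,512),bool)
for d in spotter.cut_out('plate','wrist')[:2]: print(d['conf'],d['uv'],d['region'].sum())
reg=max(spotter.cut_out('plate','wrist'),key=lambda d:d['conf'])['region']
# stage pose fit from landmarks
pts=dict(pin=(0,0,.01),stop_block=(.075,.113,.01),clamp_hub=(.222,.030,.01))
A=[];B=[]
for k,p in pts.items():
    d=spotter.landmark_of(k,'wrist')[0]; w=at_z(c,d['uv'],p[2]); A.append(p[:2]);B.append(w[:2]); print(k,d['uv'],w)
A=np.array(A);B=np.array(B);a0=A-A.mean(0);b0=B-B.mean(0)
phi=np.arctan2((a0[:,0]*b0[:,1]-a0[:,1]*b0[:,0]).sum(),(a0*b0).sum())
Rm=lambda f:np.array([[np.cos(f),-np.sin(f)],[np.sin(f),np.cos(f)]])
pin=B.mean(0)-Rm(phi)@A.mean(0); print('phi',phi,'pin',pin,'res',B-(A@Rm(phi).T+pin))
# plate outline
o=np.array([[-16,0],[0,-12],[122,-12],[122,65],[110,84],[-16,84]])/1000.
u=np.array([116,75.])/np.hypot(116,75)
def poly(x):
    P=o@Rm(x[2]).T+x[:2]
    return np.array([proj(c,[*p,.022]) for p in P])
reg=reg.astype(np.uint8); reg=cv2.morphologyEx(reg,cv2.MORPH_CLOSE,np.ones((7,7)))
big=cv2.resize(reg,None,fx=2,fy=2,interpolation=cv2.INTER_LINEAR)
def cost(x):
    q=np.zeros_like(big); cv2.fillPoly(q,[np.round((poly(x)+.5)*2*16).astype(np.int32)],1,shift=4)
    return np.count_nonzero(q!=big)/4
best=min((minimize(cost,[pin[0],pin[1]-.012,phi-t],method='Nelder-Mead',options=dict(initial_simplex=np.array([[pin[0],pin[1]-.012,phi-t]]*4)+np.vstack([np.zeros(3),np.diag([.01,.01,.1])]))) for t in (.25,.4,.5)),key=lambda r:r.fun)
x=best.x; print('plate',x,'rel ang',x[2]-phi,'stage off',Rm(-phi)@(x[:2]-pin),'cost',best.fun,reg.sum())
k=cv2.resize(px[50:295,130:350,::-1],None,fx=2.4,fy=2.4,interpolation=cv2.INTER_CUBIC)
cv2.polylines(k,[np.round((poly(x)-[130,50]+.5)*2.4).astype(np.int32)],True,(0,200,0),1)
cv2.imwrite('pics/b.png',k)
d=spotter.landmark_of('clamp_knob','wrist')[0]; w=at_z(c,d['uv'],.046); print('knob',w,'stage',Rm(-phi)@(w[:2]-pin))
E
python3 b.py
```

```text
0.97 [229.3, 141.8] 8606
pin [226.1, 77.1] [0.5485 0.1053 0.01  ]
stop_block [305.9, 152.8] [0.6472 0.0125 0.01  ]
clamp_hub [222.1, 249.0] [ 0.5392 -0.1204  0.01  ]
phi -1.7430502261357665 pin [0.5483 0.1048] res [[ 0.0002  0.0005]
 [ 0.0004  0.0009]
 [-0.0006 -0.0014]]
plate [ 0.547   0.0909 -2.1372] rel ang -0.3941715857695429 stage off [0.0139 0.0011] cost 341.5 8617
knob [ 0.4866 -0.124   0.046 ] stage [ 0.236  -0.0216]
```

View pics/b.png

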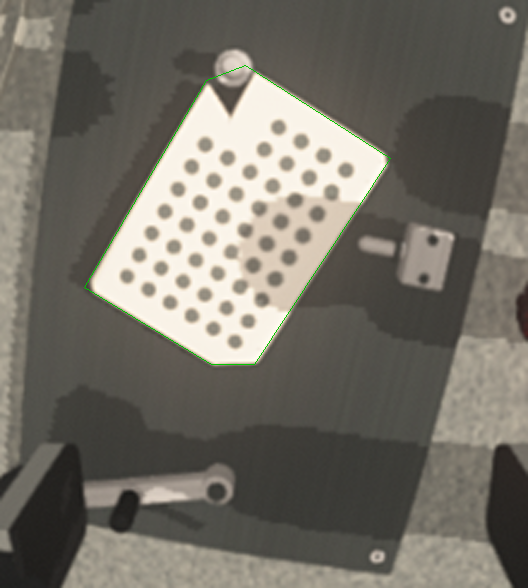

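>>> jog_arm:
  increments:
    - [[0,0,0,0,0,-0.037,255],[0,0,0,0,0,-0.037,255],[0,0,0,0,0,-0.037,255],[-0.052,-0.112,0,0,0,0,255],[-0.052,-0.112,0,0,0,0,255],[-0.052,-0.112,0,0,0,0,255],[0,0,0.136,0,0,0,255],[0,0,0.136,0,0,0,255],[0,0,0.136,0,0,0,255],[0,0,0.136,0,0,0,255],[0,0,0.136,0,0,0,255],[0,0,0,0,0,0,255],[0,0,0,0,0,0,255],[0,0,0,0,0,0,255]]
  force: 40

```text
clock: 3.55
tcp_pos: [0.5109, -0.0658, 0.0632]
orientation: [0.001, 0.574, 0.819, 0.001]
wrist_force: [-0.9, -0.9, -0.1]
finger_gap: -0.0004
grip_force: 0.0
```

```bash
sed -e "s#pics/b.png#pics/c.png#" b.py > c.py
cat >> c.py <<'E'
s=env.get_state(); print(s['tcp_pos'],s['wrist_force'])
k=px[:,:,::-1].copy(); cv2.polylines(k,[np.round(poly(x)).astype(np.int32)],True,(0,200,0),1); cv2.imwrite('pics/c.png',k)
E
python3 c.py
```

```text
0.65 [342.9, 106.3] 26739
pin [384.5, 8.6] [0.5513 0.1035 0.01  ]
stop_block [441.7, 174.7] [0.6461 0.0101 0.01  ]
clamp_hub [310.4, 203.1] [ 0.5512 -0.0478  0.01  ]
phi -1.8189527455364942 pin [0.561  0.1296] res [[-0.0097 -0.0261]
 [-0.006  -0.0191]
 [ 0.0157  0.0452]]
plate [ 0.5472  0.0909 -2.1392] rel ang -0.3202585477019575 stage off [ 0.0409 -0.0039] cost 901.25 26752
knob [0.6811 0.0361 0.046 ] stage [0.0612 0.1394]
[ 0.5099 -0.0655  0.062 ] [-1.0093 -0.5378  0.7141]
```

View pics/c.png

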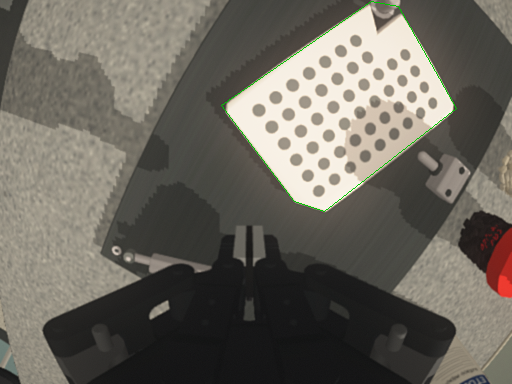

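>>> jog_arm:
  increments:
    - [[0,0,0.06,0,0,0,255],[0,0,0.06,0,0,0,255],[0,0,0.06,0,0,0,255],[0,0,0,0,0,0,255],[0,0,0,0,0,0,255],[0,0,0,0,0,0,255],[0,0,0,0,0,0,255]]

```text
clock: 4.6
tcp_pos: [0.5102, -0.0656, 0.0172]
orientation: [0.001, 0.574, 0.819, 0.0]
wrist_force: [0.4, 1.4, 0.1]
finger_gap: 0.0001
grip_force: 0.0
```

>>> jog_arm:
  increments:
    - [[0.008,0.006,0.001,0,0,0,255],[0.008,0.006,0.001,0,0,0,255],[0.008,0.006,0.001,0,0,0,255],[0.008,0.006,0.001,0,0,0,255],[0.008,0.006,0.001,0,0,0,255],[0.008,0.006,0.001,0,0,0,255],[0.008,0.006,0.001,0,0,0,255],[0.008,0.006,0.001,0,0,0,255],[0,0,0,0,0,0,255],[0,0,0,0,0,0,255],[0,0,0,0,0,0,255]]

```text
clock: 5.7
tcp_pos: [0.5152, -0.0462, 0.0143]
orientation: [0.0, 0.574, 0.819, 0.0]
wrist_force: [0.9, -0.4, -0.5]
finger_gap: 0.0003
grip_force: 0.1
```

```bash
cat > d.py <<'E'
from h import *
import sys
from scipy.optimize import minimize
np.set_printoptions(precision=4,suppress=True)
pin=np.array([.5495,.1045]);phi=-1.743
Rm=lambda f:np.array([[np.cos(f),-np.sin(f)],[np.sin(f),np.cos(f)]])
c=cam('wrist');px=c['pixels']
s=env.get_state(); print(s['clock'],s['tcp_pos'],s['wrist_force'])
o=np.array([[-16,0],[-10.1,-6.5],[10,6.5],[0,-12],[122,-12],[122,65],[110,84],[-16,84]])/1000.
n=[(-16,-2.2),(10.1,6.5),(-6.9,-12)]  # V notch
e=np.array([.84,.543]); 
apex=e*12; d1=Rm(np.pi/6)@-e; d2=Rm(-np.pi/6)@-e
def hit(d):
    t=min([( (-16-apex[0])/d[0]) if d[0]<0 else 1e9, ((-12-apex[1])/d[1]) if d[1]<0 else 1e9]); return apex+t*d
o=np.array([hit(d2),apex,hit(d1),[122,-12],[122,65],[110,84],[-16,84]])/1000. if hit(d1)[1]<hit(d2)[1]+1e-6 else np.array([hit(d1),apex,hit(d2),[122,-12],[122,65],[110,84],[-16,84]])/1000.
reg=spotter.cut_out('plate','wrist')[0]['region'].astype(np.uint8)
g=px.min(2); reg=((g>130)&(px.max(2)-g<60)&(cv2.dilate(reg,np.ones((9,9)))>0)).astype(np.uint8)
reg=cv2.morphologyEx(reg,cv2.MORPH_CLOSE,np.ones((15,15)))
w=np.ones_like(reg); w[235:]=0; w[:4]=0
def poly(x): return np.array([proj(c,[*p,.022]) for p in o@Rm(x[2]).T+x[:2]])
def cost(x):
    q=np.zeros_like(reg); cv2.fillPoly(q,[np.round(poly(x)*16).astype(np.int32)],1,shift=4)
    return ((q!=reg)*w).sum()
best=None
for t in (0,.12,.25,.4):
    x0=np.array([pin[0],pin[1]-.004,phi-t])
    r=minimize(cost,x0,method='Nelder-Mead',options=dict(initial_simplex=np.vstack([x0,x0+np.diag([.008,.008,.1])])))
    if best is None or r.fun<best.fun: best=r
x=best.x; print('plate',x,'rel',x[2]-phi,'stage off mm',1e3*Rm(-phi)@(x[:2]-pin),'cost',best.fun)
tp=Rm(-x[2])@(s['tcp_pos'][:2]-x[:2]); print('tcp in plate mm',tp*1e3)
k=px[:,:,::-1].copy(); cv2.polylines(k,[np.round(poly(x)).astype(np.int32)],True,(0,200,0),1); cv2.imwrite(sys.argv[1],k)
E
python3 d.py pics/d1.png
```

```text
5.75 [ 0.5152 -0.0463  0.0143] [0.4098 0.3658 1.5489]
plate [ 0.548   0.094  -2.1401] rel -0.3970704688627864 stage off mm [10.6576  0.2894] cost 1273.0
tcp in plate mm [135.7414  47.9961]
```

View pics/d1.png

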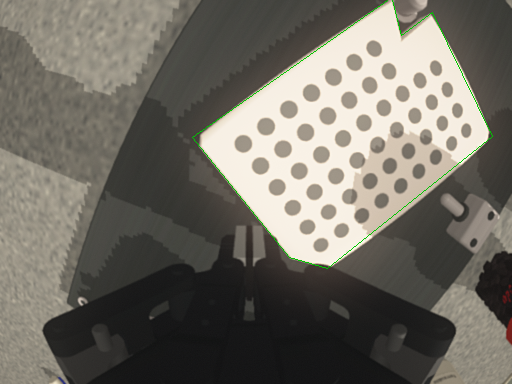

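>>> jog_arm:
  increments:
    - [[0.006,0.003,0,0,0,0,255],[0.006,0.003,0,0,0,0,255],[0.006,0.003,0,0,0,0,255],[0.006,0.003,0,0,0,0,255],[0.006,0.003,0,0,0,0,255],[0.006,0.003,0,0,0,0,255],[-0.005,0.009,0,0,0,0,255],[-0.005,0.009,0,0,0,0,255],[-0.005,0.009,0,0,0,0,255],[-0.005,0.009,0,0,0,0,255],[-0.004,0.01,0,0,0,0,255],[-0.004,0.01,0,0,0,0,255],[0,0,0,0,0,0,255],[0,0,0,0,0,0,255]]

```text
clock: 7.2
tcp_pos: [0.5322, -0.0381, 0.0143]
orientation: [0.0, 0.574, 0.819, 0.0]
wrist_force: [-0.5, -0.4, -0.2]
finger_gap: -0.0002
grip_force: 0.3
```

```bash
python3 d.py pics/d2.png
```

```text
7.25 [ 0.5321 -0.038   0.0143] [ 0.3637 -0.3549 -1.097 ]
plate [ 0.5491  0.105  -2.0386] rel -0.29563374989771174 stage off mm [-0.4409 -0.4707] cost 1232.0
tcp in plate mm [135.3679  49.2931]
```

View pics/d2.png

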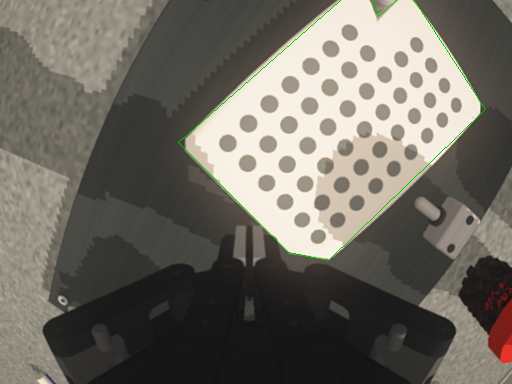

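>>> jog_arm:
  increments:
    - [[-0.004,0.0095,0,0,0,0,255],[-0.004,0.0095,0,0,0,0,255],[-0.004,0.0095,0,0,0,0,255],[-0.0035,0.0095,0,0,0,0,255],[-0.003,0.0095,0,0,0,0,255],[-0.003,0.0095,0,0,0,0,255],[-0.003,0.0095,0,0,0,0,255],[0,0,0,0,0,0,255],[0,0,0,0,0,0,255]]

```text
clock: 8.2
tcp_pos: [0.5499, -0.0381, 0.0143]
orientation: [0.0, 0.574, 0.819, 0.0]
wrist_force: [-0.1, -1.0, -0.9]
finger_gap: 0.0001
grip_force: 0.3
```

```bash
python3 d.py pics/d3.png
```

```text
8.25 [ 0.5498 -0.0381  0.0143] [-0.8921 -0.3339 -0.1071]
plate [ 0.5491  0.1053 -1.8947] rel -0.15169974689651267 stage off mm [-0.7396 -0.5614] cost 1246.0
tcp in plate mm [135.7331  46.2972]
```

>>> jog_arm:
  increments:
    - [[-0.001,0.005,0,0,0,0,255],[-0.001,0.005,0,0,0,0,255],[-0.001,0.005,0,0,0,0,255],[-0.001,0.005,0,0,0,0,255],[-0.001,0.005,0,0,0,0,255],[-0.001,0.005,0,0,0,0,255],[0,0,0,0,0,0,255],[0,0,0,0,0,0,255]]

```text
clock: 9.1
tcp_pos: [0.5576, -0.0371, 0.0144]
orientation: [0.0, 0.574, 0.819, 0.0]
wrist_force: [0.2, -2.9, -0.7]
finger_gap: 0.0
grip_force: 1.3
```

```bash
python3 d.py pics/d4.png
cat > f.py <<'E'
from h import *
F=[]
for i in range(6): cams.read_camera('wrist'); s=env.get_state(); F.append(s['wrist_force'])
print(s['clock'],s['tcp_pos'].round(4),np.mean(F,0).round(2),np.std(F,0).round(2))
E
python3 f.py
```

```text
9.15 [ 0.5575 -0.0371  0.0144] [-0.154  -3.2835  0.8412]
plate [ 0.5473  0.1053 -1.821 ] rel -0.07798816556044108 stage off mm [-0.4061 -2.3099] cost 1321.0
tcp in plate mm [135.4636  45.1504]
9.5 [ 0.5573 -0.0371  0.0144] [ 0.86 -2.84 -0.56] [0.55 0.4  0.38]
```

View pics/d4.png

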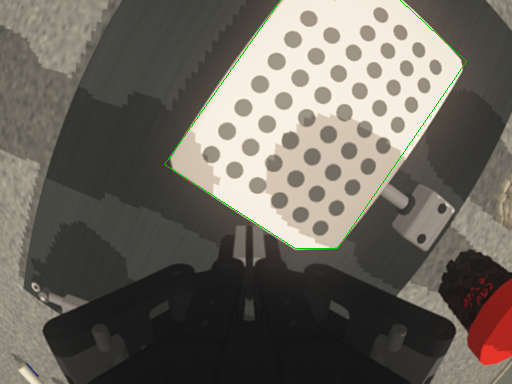

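>>> jog_arm:
  increments:
    - [[0.001,0.0017,0,0,0,0,255],[0.001,0.0017,0,0,0,0,255],[0,0,0,0,0,0,255],[0,0,0,0,0,0,255],[0,0,0,0,0,0,255]]

```text
clock: 10.0
tcp_pos: [0.5578, -0.0368, 0.0144]
orientation: [0.0, 0.574, 0.819, -0.001]
wrist_force: [-0.1, -5.5, -0.1]
finger_gap: 0.0001
grip_force: 2.6
```

```bash
python3 f.py
```

```text
10.3 [ 0.5578 -0.0368  0.0143] [ 0.06 -5.2  -0.27] [0.69 0.26 0.51]
```

>>> jog_arm:
  increments:
    - [[-0.0007,0.002,0,0,0,0,255],[-0.0007,0.002,0,0,0,0,255],[-0.0007,0.002,0,0,0,0,255],[0,0,0,0,0,0,255],[0,0,0,0,0,0,255],[0,0,0,0,0,0,255]]

```text
clock: 10.9
tcp_pos: [0.5585, -0.0367, 0.0142]
orientation: [-0.0, 0.574, 0.819, -0.001]
wrist_force: [-2.6, -5.4, 1.5]
finger_gap: -0.0
grip_force: 3.0
```

```bash
python3 f.py
```

```text
11.2 [ 0.5585 -0.0368  0.0142] [-1.98 -5.73  1.13] [0.35 0.49 0.24]
```

>>> jog_arm:
  increments:
    - [[-0.0002,0.0012,0,0,0,0,255],[-0.0002,0.0012,0,0,0,0,255],[0,0,0,0,0,0,255],[0,0,0,0,0,0,255],[0,0,0,0,0,0,255]]

```text
clock: 11.7
tcp_pos: [0.5587, -0.0367, 0.0142]
orientation: [-0.001, 0.574, 0.819, -0.001]
wrist_force: [-2.4, -6.3, 1.8]
finger_gap: -0.0001
grip_force: 3.3
```

```bash
python3 f.py; python3 d.py pics/d5.png
```

```text
12.0 [ 0.5587 -0.0367  0.0142] [-2.36 -6.2   1.29] [0.25 0.52 0.71]
12.05 [ 0.5587 -0.0367  0.0142] [-3.0081 -6.3776  1.3221]
plate [ 0.5495  0.1053 -1.8331] rel -0.09009890942401211 stage off mm [-0.7515 -0.17  ] cost 1303.0
tcp in plate mm [134.7002  45.7494]
```

>>> jog_arm:
  increments:
    - [[0,0.0015,0,0,0,0,255],[0,0.0015,0,0,0,0,255],[0,0,0,0,0,0,255],[0,0,0,0,0,0,255],[0,0,0,0,0,0,255],[0,0,0,0,0,0,255]]

```text
clock: 12.7
tcp_pos: [0.559, -0.0366, 0.0141]
orientation: [-0.001, 0.574, 0.819, -0.002]
wrist_force: [-4.2, -6.8, 2.9]
finger_gap: -0.0002
grip_force: 3.8
```

```bash
python3 f.py
```

```text
13.0 [ 0.559  -0.0366  0.0141] [-3.69 -6.67  2.8 ] [0.36 0.52 0.22]
```

>>> jog_arm:
  increments:
    - [[-0.0066,-0.0046,0,0,0,0,255],[-0.0066,-0.0046,0,0,0,0,255],[-0.013,-0.009,0,0,0,0,255],[-0.013,-0.009,0,0,0,0,255],[0,0,-0.1,0,0,0,255],[0,0,-0.1,0,0,0,255],[0,0,-0.1,0,0,0,255],[0,0,-0.1,0,0,-0.037,80],[0,0,-0.1,0,0,-0.037,80],[0,0,-0.1,0,0,-0.037,80],[-0.06,-0.12,0,0,0,0,80],[-0.06,-0.12,0,0,0,0,80],[0,0,0,0,0,0,80],[0,0,0,0,0,0,80]]
  force: 40

```text
clock: 14.4
tcp_pos: [0.5308, -0.1093, 0.1644]
orientation: [0.0, 0.424, 0.906, 0.0]
wrist_force: [0.6, 0.3, -0.2]
finger_gap: 0.0585
grip_force: 0.0
```

```bash
cat > g.py <<'E'
from h import *
np.set_printoptions(precision=4,suppress=True)
s=env.get_state(); print(s['clock'],s['tcp_pos'],s['finger_gap'],q2R(s['orientation']).round(3).tolist(),s['joint_pos'])
A=np.zeros((3,3));b=np.zeros(3)
for n in ('wrist','scene','side'):
    c=cam(n); cv2.imwrite(f'pics/g_{n}.png',c['pixels'][:,:,::-1])
    for t in ('clamp_knob','clamp_hub'):
        for d in spotter.landmark_of(t,n)[:2]:
            print(n,t,d['conf'],d['uv'],at_z(c,d['uv'],.046 if t=='clamp_knob' else .01)[:2])
            if t=='clamp_knob' and d['conf']>.5 and n!='wrist':
                r=ray(c,d['uv']); P=np.eye(3)-np.outer(r,r); A+=P; b+=P@c['t']
if np.linalg.det(A)>1e-6: print(np.linalg.solve(A,b))
w=cv2.imread('pics/g_wrist.png'); a=cv2.imread('pics/g_side.png')[140:240,220:380]
cv2.imwrite('pics/g.png',np.vstack([w,cv2.resize(a,(512,200))[:,:]]))
E
python3 g.py
```

```text
14.4 [ 0.5308 -0.1093  0.1644] 0.058521676886370104 [[-0.641, 0.768, 0.0], [0.768, 0.641, 0.001], [0.0, 0.001, -1.0]] [-0.3517  0.2785 -0.168   1.1242  0.0007  0.5234]
wrist clamp_knob 0.87 [199.5, 168.4] [ 0.4882 -0.1268]
wrist clamp_hub 0.88 [247.5, 184.9] [ 0.5377 -0.1185]
scene clamp_knob 0.66 [338.5, 167.8] [ 0.4845 -0.1317]
scene clamp_hub 0.58 [314.7, 176.4] [ 0.5435 -0.1198]
scene clamp_hub 0.16 [221.2, 187.7] [0.7216 0.0667]
side clamp_knob 0.52 [314.5, 171.6] [ 0.4846 -0.1243]
side clamp_knob 0.18 [250.8, 194.0] [0.6149 0.0992]
side clamp_hub 0.69 [297.4, 183.9] [ 0.5305 -0.1054]
[ 0.4866 -0.1396  0.0416]
```

View pics/g.png

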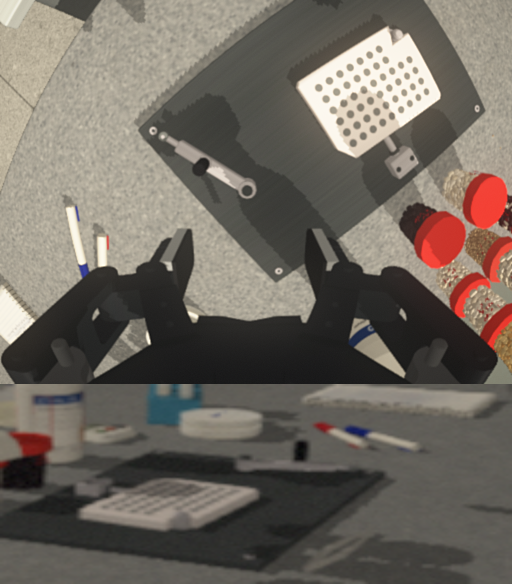

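>>> jog_arm:
  increments:
    - [[0.027,-0.086,0,0,0,0,80],[0.027,-0.086,0,0,0,0,80],[0,0,0.13,0,0,0,80],[0,0,0.13,0,0,0,80],[0,0,0.13,0,0,0,80],[0,0,0.068,0,0,0,80],[0,0,0.068,0,0,0,80],[0,0,0,0,0,0,80],[0,0,0,0,0,0,80],[0,0,0,0,0,0,80]]
  force: 25

```text
clock: 15.85
tcp_pos: [0.4903, -0.1264, 0.0339]
orientation: [0.001, 0.423, 0.906, 0.0]
wrist_force: [0.7, 0.0, 0.3]
finger_gap: 0.0587
grip_force: 0.0
```

>>> jog_arm:
  increments:
    - [[0,0,0,0,0,0,255],[0,0,0,0,0,0,255],[0,0,0,0,0,0,255],[0,0,0,0,0,0,255],[0,0,0,0,0,0,255],[0,0,0,0,0,0,255],[0,0,0,0,0,0,255]]
  force: 25

```text
clock: 16.55
tcp_pos: [0.4883, -0.1265, 0.0332]
orientation: [-0.001, 0.423, 0.906, -0.001]
wrist_force: [-4.7, -1.3, 5.5]
finger_gap: 0.0115
grip_force: 25.3
```

```bash
python3 f.py
python3 - <<'E'
from h import *
c=cam('wrist'); cv2.imwrite('pics/k.png',c['pixels'][:,:,::-1])
for t in ('clamp_knob','clamp_hub'):
    for d in spotter.landmark_of(t,'wrist')[:2]: print(t,d['conf'],d['uv'],at_z(c,d['uv'],.046 if t=='clamp_knob' else .01)[:2])
E
```

```text
16.85 [ 0.4883 -0.1265  0.0333] [-4.18 -1.31  5.52] [0.4  0.64 0.61]
clamp_knob 0.8 [250.1, 252.0] [ 0.48883234 -0.12564927]
clamp_hub 0.71 [500.5, 42.3] [0.54311715 0.09231555]
clamp_hub 0.58 [314.8, 260.8] [ 0.5382408  -0.11905557]
```

View pics/k.png

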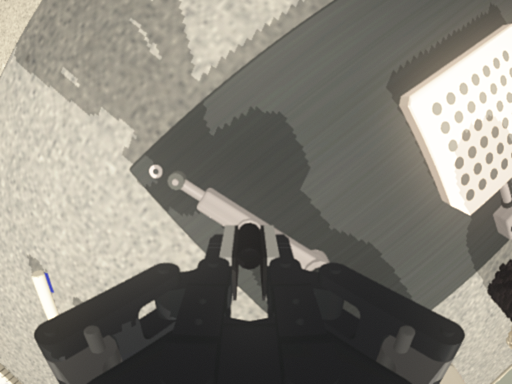

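Run:
```python
from h import *
Rt=q2R(env.get_state()['orientation'])
h=np.array([.538,-.119]); b=np.radians(np.arange(188.6,70,-6)); p=h+.05*np.c_[np.cos(b),np.sin(b)]
d=np.diff(p,axis=0); t=np.c_[d,np.zeros(len(d))]@Rt/.25
for i,r in enumerate(t): print(round(np.degrees(b[i+1]),1),p[i+1].round(4),r[:2].round(4))
```

```text
182.6 [ 0.4881 -0.1213] [0.0173 0.0118]
176.6 [ 0.4881 -0.116 ] [0.016  0.0135]
170.6 [ 0.4887 -0.1108] [0.0145 0.0151]
164.6 [ 0.4898 -0.1057] [0.0128 0.0166]
158.6 [ 0.4914 -0.1008] [0.011  0.0178]
152.6 [ 0.4936 -0.096 ] [0.0091 0.0189]
146.6 [ 0.4963 -0.0915] [0.007  0.0197]
140.6 [ 0.4994 -0.0873] [0.0049 0.0203]
134.6 [ 0.5029 -0.0834] [0.0028 0.0207]
128.6 [ 0.5068 -0.0799] [0.0006 0.0209]
122.6 [ 0.5111 -0.0769] [-0.0016  0.0209]
116.6 [ 0.5156 -0.0743] [-0.0038  0.0206]
110.6 [ 0.5204 -0.0722] [-0.0059  0.0201]
104.6 [ 0.5254 -0.0706] [-0.008   0.0194]
98.6 [ 0.5305 -0.0696] [-0.0099  0.0184]
92.6 [ 0.5357 -0.0691] [-0.0118  0.0173]
86.6 [ 0.541  -0.0691] [-0.0135  0.016 ]
80.6 [ 0.5462 -0.0697] [-0.0151  0.0145]
74.6 [ 0.5513 -0.0708] [-0.0166  0.0128]
```

>>> jog_arm:
  increments:
    - [[0.004,-0.0045,-0.006,0,0,0,255],[0.0173,0.0118,0,0,0,0,255],[0.016,0.0135,0,0,0,0,255],[0.0145,0.015,0,0,0,0,255],[0.013,0.0165,0,0,0,0,255],[0.011,0.018,0,0,0,0,255],[0.009,0.019,0,0,0,0,255],[0.007,0.0197,0,0,0,0,255],[0.005,0.0203,0,0,0,0,255],[0.003,0.0207,0,0,0,0,255],[0,0,0,0,0,0,255],[0,0,0,0,0,0,255]]

```text
clock: 18.2
tcp_pos: [0.5002, -0.0808, 0.0337]
orientation: [-0.002, 0.422, 0.906, 0.001]
wrist_force: [-4.3, 3.2, -8.3]
finger_gap: 0.0111
grip_force: 25.6
```

```bash
python3 f.py
```

```text
18.5 [ 0.5002 -0.0808  0.0336] [-4.17  2.75 -8.67] [0.67 0.27 0.54]
```

>>> jog_arm:
  increments:
    - [[0.017,0.004,0.003,0,0,0,255],[0.0006,0.0209,0,0,0,0,255],[-0.0016,0.0209,0,0,0,0,255],[-0.0038,0.0206,0,0,0,0,255],[-0.006,0.02,0,0,0,0,255],[-0.008,0.0194,0,0,0,0,255],[-0.01,0.0184,0,0,0,0,255],[0,0,0,0,0,0,255],[0,0,0,0,0,0,255]]

```text
clock: 19.4
tcp_pos: [0.5278, -0.0642, 0.0336]
orientation: [-0.0, 0.423, 0.906, 0.001]
wrist_force: [-4.2, 1.2, -6.1]
finger_gap: 0.0115
grip_force: 25.8
```

```bash
python3 f.py
```

```text
19.7 [ 0.5278 -0.0643  0.0336] [-4.01  3.73 -6.03] [0.2  0.6  0.52]
```

>>> jog_arm:
  increments:
    - [[-0.009,0.02,0.002,0,0,0,255],[-0.0135,0.016,0,0,0,0,255],[-0.015,0.0145,0,0,0,0,255],[-0.0166,0.013,0,0,0,0,255],[0,0,0,0,0,0,255],[0,0,0,0,0,0,255],[0,0,0,0,0,0,255]]

```text
clock: 20.4
tcp_pos: [0.5463, -0.066, 0.0333]
orientation: [-0.001, 0.423, 0.906, -0.002]
wrist_force: [-11.9, -1.1, 1.8]
finger_gap: 0.0111
grip_force: 26.6
```

```bash
python3 f.py
```

```text
20.7 [ 0.5464 -0.0661  0.0333] [-11.64  -1.07   1.59] [0.49 0.4  0.57]
```

>>> jog_arm:
  increments:
    - [[-0.0065,0.0047,0,0,0,0,255],[-0.0065,0.0047,0,0,0,0,255],[0,0,0,0,0,0,255],[0,0,0,0,0,0,255],[0,0,0,0,0,0,255]]

```text
clock: 21.2
tcp_pos: [0.5465, -0.066, 0.0332]
orientation: [-0.005, 0.423, 0.906, -0.002]
wrist_force: [-20.8, 0.4, 10.9]
finger_gap: 0.0114
grip_force: 27.6
```

```bash
python3 f.py
```

```text
21.5 [ 0.5465 -0.066   0.0332] [-20.75   0.24  10.74] [0.42 0.71 0.48]
```

>>> jog_arm:
  increments:
    - [[0.0065,-0.0047,0,0,0,0,255],[0.0065,-0.0047,0,0,0,0,255],[0,0,0,0,0,0,255],[0,0,0,0,0,0,140],[0,0,0,0,0,0,140],[0,0,0,0,0,0,140],[0,0,0,0,0,0,140],[0,0,0,0,0,0,140],[0,0,-0.1,0,0,0,140],[0,0,-0.1,0,0,0,140],[0,0,-0.1,0,0,0,140],[0,0,-0.1,0,0,0,140],[0,-0.15,-0.1,0,0,0,140],[-0.1,-0.15,0,0,0,0,140],[-0.1,-0.15,0,0,0,0,140],[0,0,0,0,0,0,140],[0,0,0,0,0,0,140]]

```text
clock: 23.2
tcp_pos: [0.4943, -0.1769, 0.1581]
orientation: [0.0, 0.424, 0.906, 0.0]
wrist_force: [-0.1, -0.2, -0.1]
finger_gap: 0.0382
grip_force: 0.0
```

```bash
python3 d.py pics/z0.png
python3 - <<'E'
from h import *
c=cam('wrist'); P={}
for t in ('clamp_knob','clamp_hub','pin','stop_block'):
    d=spotter.landmark_of(t,'wrist')
    if d: P[t]=at_z(c,d[0]['uv'],.046 if t=='clamp_knob' else .01)[:2]; print(t,d[0]['conf'],d[0]['uv'],P[t])
v=P['clamp_knob']-P['clamp_hub']; a=np.degrees(np.arctan2(v[1],v[0])); print(a,np.hypot(*v),'clamp',np.radians(np.degrees(-1.743)-60-a+360))
cv2.imwrite('pics/z.png',cv2.resize(c['pixels'][:,:,::-1],(768,576),interpolation=cv2.INTER_CUBIC))
E
```

```text
23.25 [ 0.4945 -0.1759  0.158 ] [ 0.3916  0.118  -0.6386]
plate [ 0.5477  0.104  -1.8138] rel -0.07081028916674703 stage off mm [ 0.84   -1.6894] cost 322.0
tcp in plate mm [284.4947  15.6833]
clamp_knob 0.6 [371.5, 141.3] [ 0.55371777 -0.07150635]
clamp_hub 0.9 [317.4, 160.5] [ 0.53783926 -0.11816769]
pin 0.68 [371.3, 140.9] [ 0.56799879 -0.06424487]
71.20694014116137 0.049289025464538026 clamp 2.2501922002492067
```

View pics/z.png

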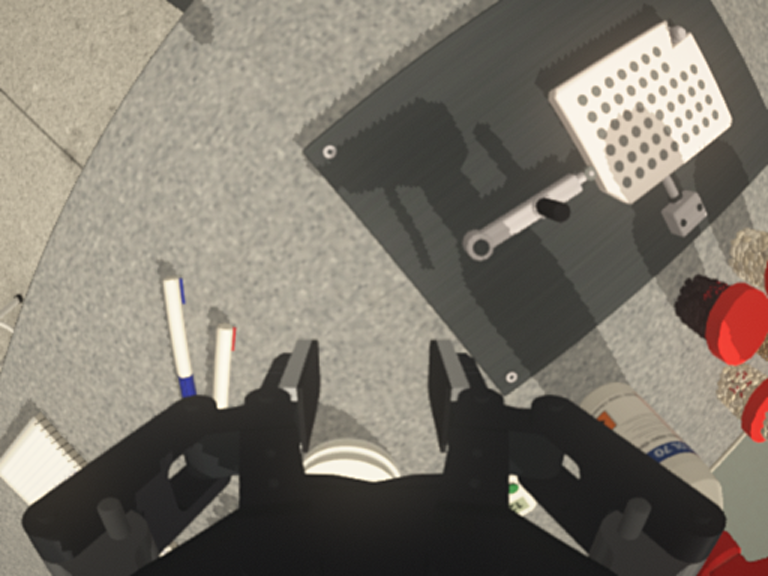

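The view shows the lever over centre at about 2.2 rad, knob at (555,210). The roller is on the plate's short side at (590,175), with the notch on the pin at (678,33) and the long side on the screw at (672,187).

```bash
python3 -c "
from workcell import ticket; print(ticket.hand_in())"
```

```text
the job is handed in; nothing more can be done
None
```

I pressed the plate home against the pin and stop screw (about 7 N on the screw, estimated from wrist force), swung the clamp to its end stop, and handed the job in at about 23 s; no verdict was returned, and the final clamping force on pin and screw was judged only from the picture.

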